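Bring the welding bench to readiness

TASK

Get the welding bench ready with the closed fingertips: first push down the raised, green-striped end of the black rocker on the green extractor console so that it is fully switched over, then push the blue valve button all the way in, and then press the green start button on the orange hand remote all the way down and let it come back up. Keep to this order, leave the yellow, white and red buttons unpressed, and do not pick up or shift the remote or any other loose thing. Finish with the arm clear.

Things in the scene. Friction and masses are not known exactly. Their poses are not given: they have to be found in the camera images.
- rocker_on_end (a point): centre of the green stripe, on top of the raised ON end of the black rocker (a tilting paddle 68 x 34 x 8 mm, fixed to the middle of the green extractor console, 150 x 130 x 55 mm, which is fixed to the table). The point lies 25 mm from the rocker's pivot and about 79 mm above the table when off; it goes down about 10 mm as the rocker is switched over. Its x axis points level from the pivot to the ON end when the rocker is off
- rocker (a joint): tilt of the rocker, rad: 0 off (ON end up, 0.2 rad above level), 0.4 fully on (ON end down); it stays where it is left and yields to about 3 to 6 N on the ON end
- blue_top (a point): centre of the top of the blue push-in valve button of the aluminium valve panel (130 x 205 x 45 mm, fixed to the table; three valve buttons in a row 65 mm apart, in any order, tops 67 mm above the table when out); the cap is 32 mm wide and stands 11 mm proud of its dark 48 mm collar; it travels 8 mm straight down under about 4 N and stays where it is pushed. The point follows the cap
- blue (a joint): how far the blue button is in, m: 0 out, 0.008 fully in
- yellow_top (a point): centre of the top of the yellow push-in valve button of the aluminium valve panel (130 x 205 x 45 mm, fixed to the table; three valve buttons in a row 65 mm apart, in any order, tops 67 mm above the table when out); the cap is 32 mm wide and stands 11 mm proud of its dark 48 mm collar; it travels 8 mm straight down under about 4 N and stays where it is pushed. The point follows the cap. Leave it
- yellow (a joint): how far the yellow button is in, m: 0 out
- white_top (a point): centre of the top of the white push-in valve button of the aluminium valve panel (130 x 205 x 45 mm, fixed to the table; three valve buttons in a row 65 mm apart, in any order, tops 67 mm above the table when out); the cap is 32 mm wide and stands 11 mm proud of its dark 48 mm collar; it travels 8 mm straight down under about 4 N and stays where it is pushed. The point follows the cap. Leave it
- white (a joint): how far the white button is in, m: 0 out
- green_top (a point): centre of the top of the green start button, 45 mm from the middle of the remote towards its near end, about 60 mm above the table; the cap is 32 mm wide and stands 11 mm proud of its dark 48 mm collar; a spring button with 8 mm of travel, fully down at about 5 N. The point follows the cap
- green (a joint): how far the green button is down, m: 0 up, 0.008 fully down
- red_top (a point): centre of the top of the red stop button of the remote, 90 mm beyond the green one, same shape. Leave it
- red (a joint): how far the red button is down, m: 0 up
- remote: the loose orange hand remote lying flat on the table, 170 x 80 x 38 mm, about 0.7 kg; origin under its centre, x along its length from green to red
- nozzle: loose brass gas nozzle, an upright tube 24 mm wide and 32 mm tall, on the rear left corner of the green console; origin at its foot
- tip_pot: loose copper cylinder 24 mm wide and 35 mm tall, standing on the rear edge of the valve panel; origin at its foot
- pipe_stub: loose steel pipe stub standing upright behind the valve panel, 56 mm wide, 60 mm tall; origin at its foot
- saddle: loose half pipe shell (trough, open upward) of dark steel, about 157 mm wide, 80 mm tall, 90 mm long; origin under its centre
- hammer: loose hammer lying flat towards the back; origin underneath
- rod_packet: loose white paper packet of welding rods lying at the left, 320 x 75 x 40 mm; origin under its centre
- angle_iron: loose piece of steel angle lying at the right, 140 x 50 x 50 mm; origin under its centre
- brush: loose brush lying at the right; origin underneath
Things that resemble listed ones, but are neither listed nor needed, are in the scene too. Of the things shaped like the part that bears rocker_on_end, the green one is meant.

How it is judged:
On the way, in this order (a step that is already met when the one before it is completed fails the run):
1. the rocker is switched over (value of joint rocker above 0.32 rad), for 0.2 s.
2. the blue valve button is pushed in (value of joint blue above 0.006 m), for 0.2 s.
3. the green start button is pressed down (value of joint green above 0.006 m), for 0.1 s.
At the end, for the whole second after the job is handed in: The rocker reads over 0.32 rad (of 0.4), the blue button is at least 6 mm in (of 8), the green button has come back up (under 2 mm), yellow and white are under 3 mm in, red is under 2 mm, and the remote lies flat and at rest on the table (value of joint rocker above 0.32 rad and value of joint blue above 0.006 m and value of joint each of green, red below 0.002 m and value of joint each of yellow, white below 0.003 m and height (world z) of remote below 0.006 m and angle between remote's own z axis and vertical below 0.06 rad and linear speed of remote below 0.02 m/s); the robot touches nothing.
It fails at once if the blue button is pushed before the rocker is switched over (value of joint blue above 0.004 m and value of joint rocker below 0.3 rad).
It fails at once if the green button is pressed before the blue one is in (value of joint green above 0.003 m and value of joint blue below 0.005 m).
It fails at once if the yellow, white or red button is pressed (over 4 mm) (value of joint any of yellow, white, red above 0.004 m).
It fails at once if the remote is lifted (over 12 mm) or shifted (over 30 mm) (height (world z) of remote above 0.012 m or distance of remote from where it was at the start of the episode above 0.03 m).
It fails at once if another loose thing is lifted or shifted (over 30 mm) (distance of any of nozzle, tip_pot, pipe_stub, saddle, hammer, rod_packet, angle_iron, brush from where it was at the start of the episode above 0.03 m).
It also fails if it takes over 53 s, if anything falls off the work surface, if the arm or the gripper's body presses on something with over 40 N, if the wrist force passes 120 N, or if a joint passes its speed limit or range.

ROBOT

A 7-joint arm with a two-finger parallel gripper is mounted at the origin on the work surface. World frame = base frame: x ahead of the robot, y to its left, z up, the work surface at z = 0. Lengths are in m, angles in rad, forces in N, time in s.
With the tool pointing down it reaches from about 0.4 to 0.875 m from the base axis. Payload 6.5 kg.
Tool frame: the origin (TCP) lies midway between the tips of the shut fingers; the grasp point (between the pads) lies 19 mm behind it (arm.grip_point_offset is the distance from the TCP to the grasp point, in m); x points along the fingers, y is the direction in which the jaws open and shut, and the axes are right-handed (so a half turn about x gives the same grasp; the last joint's range is limited). The gripper opens to 85 mm and grips with 20 to 120 N. Pads are 22 mm wide; open, the fingers measure 114 mm over their backs; the gripper's body (76 mm by 85 mm) begins 54 mm behind the grasp point. The pads swing forward as they close: fully open they stand 13 mm farther back than shut.
Start: joints at [1.057, 0.536, -0.004, 1.538, 0.003, 1.067, -0.071], TCP at [0.281, -0.586, 0.231] pointing down, gripper open.
Joint ranges: [-2.7, 2.7], [-0.37, 2.16], [-1.27, 1.26], [0.24, 2.4], [-1.31, 4.45], [0.19, 1.91], [-2.76, 2.76]. Speed limits (rad/s): [2.39, 2.39, 3.14, 3.14, 3.14, 3.14, 3.14].

INTERFACE

Orientations are given as [roll, pitch, yaw] about the fixed x, y, z axes, in that order (R = Rz(yaw) Ry(pitch) Rx(roll)).
In Python, from cell import arm, optics gives the robot as it stands.
- The arm moves only by the tool drive_tool, never from a script. Its argument "targets" is a list of rows, each a list of 7 numbers: the shift along the tool's x, y, z in mm, then the turn, a rotation vector about the tool's x, y, z in degrees, then the opening in per cent of the stroke, from 0 (shut) to 100 (fully open). A call has 1 to 10 rows; each row is the pose to reach, as a shift and turn from the pose commanded when the call began, along the tool's axes at that moment; what a row does not reach only later rows make up. A row lasts 1/12 s, in which the tool goes at most 41.7 mm and 7.16 degrees, less where a joint would pass 70% of its speed; a pose out of reach is approached as far as the arm can. A call with a gripper value outside its range is refused whole. The fingers move at their own pace and stop on an object; the grip force is fixed at half the most. Time passes only in rows, so rows that repeat a pose let the fingers close. It gives the time, the measured TCP pose, the force and the opening at its end, in the units of the state.
- arm.state(): the state, without advancing time (a new reading comes with each control period).
- optics.read_camera(name): name is "side" or "top" or "wrist"; returns a dict with "color" (400x640x3 uint8, blue, green, red), "fx", "fy", "cx", "cy" (pixels), "view" (4x4, takes a point from world to camera coordinates); the wrist camera has in their place "T_tool_cam" (4x4, takes a point from camera to tool coordinates, whose origin is the TCP and whose axes are the tool frame's). Camera axes: x right, y up, looking along -z (the intrinsics and any distortion apply to the point x, -y, -z); pixel columns grow to the right and rows downward; lengths in m; the calibration is good to about 2 mm. A picture is of the moment at which its call begins: read the wrist's pose just before it. There is no depth.
- arm.sign_off(): hands the job in, once; it reports no verdict.
The state is a dict: "clock": time; "joint_pos": joint angles; "qvel": joint speeds; "joint_torque": joint torques, N m; "tcp_pos": TCP position; "tcp_rot": TCP orientation; "contact_force": force on the tool from outside, world axes, zero at the start; "ft_torque": the same for the moment, N m; "grip_width": finger opening in m.
Only numpy, scipy, OpenCV 4.12 (cv2) and the standard library are available. Lean on these libraries where they do the work, as an engineer would, in place of code of your own. Each camera call takes 0.05 s, during which the arm holds its last target.

## Working session

There is one attempt and no reset: what is moved stays moved. The work goes in short steps, Python scripts to look and compute and a tool call to move; the robot and the scene stay as the last step left them, time stands still between calls to the robot, and variables do not carry over. Pictures are saved under pics/ and viewed, and the job is handed in when it is done.

Besides the shell and the picture viewer there is one more tool, called after "Request:" by a JSON object that holds its "name" and its "arguments", one argument or row to a line. drive_tool: Moves the arm, as the interface text tells. Its arguments: {"type":"object","properties":{"targets":{"type":"array","items":{"type":"array","items":{"type":"number"}}}},"required":["targets"]}

```bash
mkdir -p pics; ls; cat > h.py <<'E'
import numpy as np,cv2
from cell import arm,optics
def snap(n,f):
    c=optics.read_camera(n); cv2.imwrite(f'pics/{f}.png',c['color']); np.save(f'pics/{f}.npy',c,allow_pickle=True); return c
E
python3 - <<'E'
from h import *
s=arm.state(); print(s)
for n in('side','top','wrist'):
    c=snap(n,n+'0'); print({k:v for k,v in c.items() if k!='color'})
E
```

```text
pics
{'clock': 0.0, 'joint_pos': array([ 1.05679141,  0.53718491, -0.00440442,  1.53885928,  0.00259251,
        1.06727685, -0.07118766]), 'qvel': array([-1.27051181e-03,  9.03634617e-04, -1.19367813e-03, -8.91363498e-04,
       -9.52745613e-04, -6.38895572e-05,  8.15697236e-04]), 'joint_torque': array([ 7.86935689e-04, -5.83396912e+01,  1.04860470e+00, -2.59098530e+01,
        1.23123723e-02,  9.59426776e-03,  6.24960180e-06]), 'tcp_pos': array([ 0.28114094, -0.5853671 ,  0.23040665]), 'tcp_rot': array([-1.49103128,  1.56907355,  2.09841751]), 'contact_force': array([ 0.31928831, -0.57525708,  0.02924799]), 'ft_torque': array([ 0.04273426,  0.02448079, -0.00496016]), 'grip_width': 0.08531352663080485}
{'fx': 401.88932075286726, 'fy': 401.88932075286726, 'cx': 317.7889987698863, 'cy': 202.8180794250967, 'view': array([[-0.94640361, -0.3226127 ,  0.01553208,  0.49392395],
       [ 0.25812315, -0.72656246,  0.63677267, -0.18410517],
       [-0.19414592,  0.60665314,  0.77089515, -1.20438196],
       [ 0.        ,  0.        ,  0.        ,  1.        ]])}
{'fx': 361.7575563699254, 'fy': 361.7575563699254, 'cx': 324.6483982523146, 'cy': 201.8254690213936, 'view': array([[ 0.01595523, -0.99955962,  0.02501975, -0.01831337],
       [ 0.98740835,  0.01969015,  0.15696193, -0.50670028],
       [-0.15738545,  0.02220035,  0.98728768, -1.07606359],
       [ 0.        ,  0.        ,  0.        ,  1.        ]])}
{'fx': 316.593792817545, 'fy': 316.593792817545, 'cx': 318.4993164866835, 'cy': 196.43042813032721, 'T_tool_cam': array([[-4.75251969e-04,  2.83762841e-01, -9.58894376e-01,
        -1.43194517e-01],
       [ 9.99999697e-01, -4.55793278e-04, -6.30506379e-04,
         1.25456184e-03],
       [-6.15971893e-04, -9.58894385e-01, -2.83762539e-01,
        -7.29586474e-02],
       [ 0.00000000e+00,  0.00000000e+00,  0.00000000e+00,
         1.00000000e+00]])}
```

View pics/top0.png

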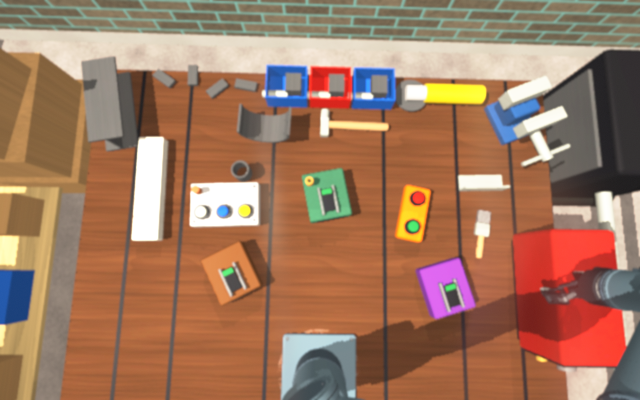

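View pics/side0.png

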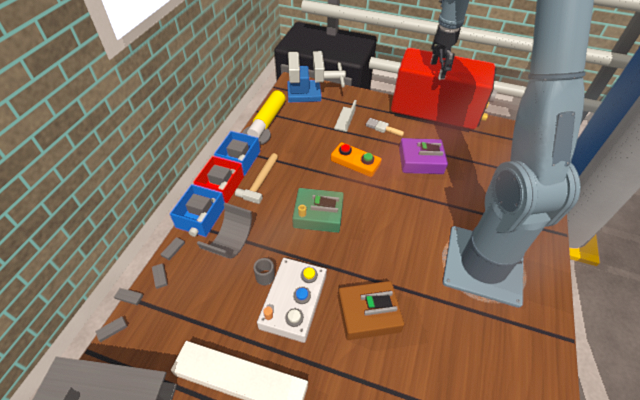

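View pics/wrist0.png

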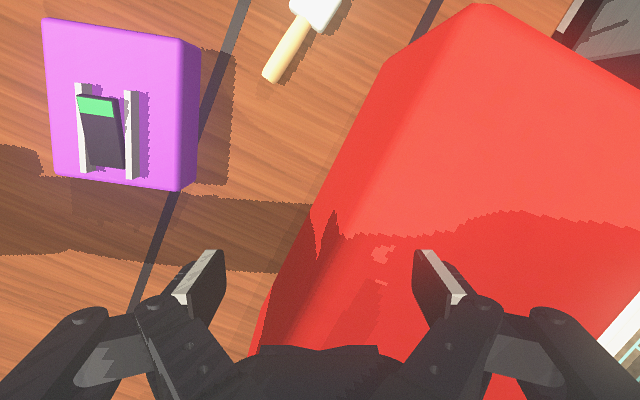

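The top view shows the green console at about (327,195), the valve panel at (225,205) with white (201,212), blue (223,211) and yellow (245,211), and the remote with green (413,227) and red (418,198). Orange and purple consoles are decoys. I'll zoom in next.

```bash
cat >> h.py <<'E'
def ray(c,u,v,T=None):
    d=np.array([(u-c['cx'])/c['fx'],-(v-c['cy'])/c['fy'],-1.])
    M=np.linalg.inv(c['view']) if T is None else T
    return M[:3,3],M[:3,:3]@d
def onz(c,u,v,z,T=None):
    o,d=ray(c,u,v,T); return o+d*(z-o[2])/d[2]
def tri(*rs):
    A=np.zeros((3,3));b=np.zeros(3)
    for o,d in rs:
        d=d/np.linalg.norm(d);P=np.eye(3)-np.outer(d,d);A+=P;b+=P@o
    p=np.linalg.solve(A,b); return p,[np.linalg.norm(np.cross(p-o,d/np.linalg.norm(d))) for o,d in rs]
def load(f): return np.load(f'pics/{f}.npy',allow_pickle=True).item()
def blobs(c,lo,hi,roi,amin=8):
    x0,y0,x1,y1=roi; hsv=cv2.cvtColor(c['color'],cv2.COLOR_BGR2HSV)[y0:y1,x0:x1]
    m=cv2.inRange(hsv,np.array(lo),np.array(hi)); n,l,st,ce=cv2.connectedComponentsWithStats(m)
    return [(int(st[i,4]),(ce[i]+[x0,y0]).round(2)) for i in range(1,n) if st[i,4]>=amin]
E
python3 - <<'E'
from h import *
t,s=load('top0'),load('side0')
a=cv2.resize(t['color'][160:260,180:440],None,fx=3,fy=3,interpolation=cv2.INTER_NEAREST)
b=cv2.resize(s['color'][180:340,250:350],None,fx=3,fy=3,interpolation=cv2.INTER_NEAREST)
cv2.imwrite('pics/a.png',a);cv2.imwrite('pics/b.png',cv2.resize(s['color'][140:340,250:390],None,fx=3,fy=3,interpolation=cv2.INTER_NEAREST))
for n,lo,hi,rt,rs,z in [('stripe',(45,150,150),(75,255,255),(300,165,355,225),(290,185,345,235),.079),
 ('blue',(100,150,80),(125,255,255),(185,180,265,230),(255,255,330,345),.067),
 ('yellow',(20,150,120),(35,255,255),(185,180,265,230),(255,255,330,345),.067),
 ('green',(45,150,80),(80,255,255),(390,180,435,245),(325,135,390,180),.06),
 ('red',(0,180,80),(5,255,255),(390,180,435,245),(325,135,390,180),.06)]:
    for c,r in((t,rt),(s,rs)):
        for ar,p in blobs(c,lo,hi,r): print(n,ar,p,onz(c,*p,z).round(4))
E
```

```text
stripe 34 [326.24 190.91] [ 0.5339 -0.0126  0.079 ]
blue 78 [222.73 210.78] [0.4696 0.2945 0.067 ]
blue 110 [301.53 293.27] [0.4662 0.2997 0.067 ]
yellow 90 [244.87 210.17] [0.4727 0.229  0.067 ]
yellow 109 [308.8  272.72] [0.4688 0.2354 0.067 ]
green 91 [412.81 226.07] [ 0.435 -0.276  0.06 ]
red 109 [418.19 197.5 ] [ 0.5229 -0.2945  0.06  ]
red 54 [344.98 147.91] [ 0.518  -0.2861  0.06  ]
```

View pics/a.png

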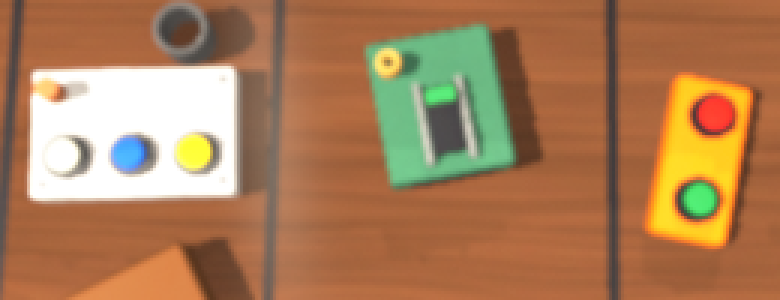

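View pics/b.png

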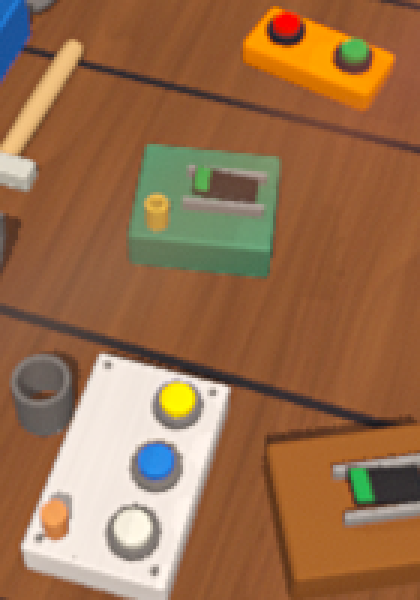

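```bash
cat >> h.py <<'E'
from scipy.spatial.transform import Rotation as Ro
def tool():
    s=arm.state(); return s['tcp_pos'],Ro.from_euler('xyz',s['tcp_rot']).as_matrix()
def to(p,yaw=None):
    """shift in tool mm to world p; desired yaw of tool y axis (deg), tool x straight down"""
    o,R=tool(); sh=R.T@(np.array(p)-o)*1000
    if yaw is None: return sh.round(1)
    y=np.array([np.cos(np.radians(yaw)),np.sin(np.radians(yaw)),0]);x=np.array([0,0,-1.])
    Rd=np.c_[x,y,np.cross(x,y)]
    return sh.round(1),np.degrees(Ro.from_matrix(R.T@Rd).as_rotvec()).round(2)
def wcam(f):
    o,R=tool(); c=snap('wrist',f); T=np.eye(4);T[:3,:3]=R;T[:3,3]=o; c['M']=T@c['T_tool_cam'];np.save(f'pics/{f}.npy',c,allow_pickle=True);return c
E
python3 - <<'E'
from h import *
t,s=load('top0'),load('side0')
print(tool()[1].round(3))
for n,a,b in [('blue',(222.7,210.8),(301.5,293.3)),('yellow',(244.9,210.2),(308.8,272.7)),('red',(418.2,197.5),(345,147.9))]:
    p,e=tri(ray(t,*a),ray(s,*b));print(n,p.round(4),np.round(e,4))
print(to((.2811,-.5854,.42),None),to((.47,-.01,.30),-90),to((.47,-.01,.30),90))
E
```

```text
[[-0.001  0.433 -0.901]
 [ 0.001 -0.901 -0.433]
 [-1.    -0.001  0.   ]]
blue [0.4691 0.2963 0.0595] [0.0014 0.0014]
yellow [0.4722 0.2305 0.058 ] [0.0016 0.0016]
red [ 0.5227 -0.2976  0.0494] [0.0021 0.0021]
[-1.894e+02 -4.000e-01  1.000e-01] (array([ -68.9, -437.1, -419.4]), array([2.566e+01, 2.000e-02, 7.000e-02])) (array([ -68.9, -437.1, -419.4]), array([-1.5434e+02, -1.0000e-01,  3.0000e-02]))
```

Request:
{"name": "drive_tool", "arguments": {
  "targets": [
    [-40,0,0,0,0,0,0],
    [-80,0,0,0,0,0,0],
    [-120,0,0,0,0,0,0],
    [-140,-30,-20,6,0,0,0],
    [-140,-60,-45,12,0,0,0],
    [-140,-90,-70,18,0,0,0],
    [-140,-120,-95,24,0,0,0]
  ]
}}

```text
clock: 0.73
tcp_pos: [0.3151, -0.435, 0.3714]
tcp_rot: [2.48, 1.57, -0.638]
contact_force: [2.0, -0.0, 1.1]
grip_width: 0.0005
```

```bash
python3 - <<'E'
from h import *
s=arm.state();print(s['clock'],s['tcp_pos'],s['joint_pos'].round(2),tool()[1].round(3))
print(to((.53,.02,.30),0))
E
```

```text
0.7333 [ 0.31514346 -0.43495232  0.37142068] [ 0.85  0.22  0.01  1.66 -0.    1.27 -0.68] [[ 0.     0.023 -1.   ]
 [-0.    -1.    -0.023]
 [-1.     0.    -0.   ]]
(array([  71.4, -449.9, -225.3]), array([-8.867e+01, -0.000e+00, -3.000e-02]))
```

Request:
{"name": "drive_tool", "arguments": {
  "targets": [
    [0,-35,-18,-7,0,0,0],
    [0,-70,-36,-14,0,0,0],
    [0,-105,-54,-21,0,0,0],
    [0,-140,-72,-28,0,0,0],
    [0,-175,-90,-35,0,0,0],
    [0,-210,-108,-42,0,0,0],
    [0,-245,-126,-49,0,0,0],
    [0,-280,-144,-56,0,0,0],
    [0,-315,-162,-63,0,0,0],
    [0,-350,-180,-70,0,0,0]
  ]
}}

```text
clock: 1.57
tcp_pos: [0.4851, -0.0797, 0.3713]
tcp_rot: [0.482, 1.571, -1.403]
contact_force: [1.1, -0.5, 0.8]
grip_width: 0.0001
```

```bash
python3 - <<'E'
from h import *
s=arm.state();print(s['clock'],s['tcp_pos'],s['joint_pos'].round(2),tool()[1].round(3))
print(to((.53,.02,.30),10))
E
```

```text
1.5667 [ 0.48514785 -0.07973042  0.37129158] [ 0.43  0.16 -0.41  1.74  0.07  1.25 -0.31] [[ 0.     0.951 -0.309]
 [-0.    -0.309 -0.951]
 [-1.     0.     0.   ]]
(array([  71.3,   11.8, -108.7]), array([-2.801e+01,  1.000e-02, -0.000e+00]))
```

Request:
{"name": "drive_tool", "arguments": {
  "targets": [
    [0,3,-27,-7,0,0,0],
    [20,6,-54,-14,0,0,0],
    [40,9,-81,-21,0,0,0],
    [71,12,-109,-28,0,0,0],
    [71,12,-109,-28,0,0,0],
    [71,12,-109,-28,0,0,0],
    [71,12,-109,-28,0,0,0]
  ]
}}

```text
clock: 2.15
tcp_pos: [0.5306, 0.0175, 0.3003]
tcp_rot: [-0.892, 1.57, -2.296]
contact_force: [-0.6, -0.3, -0.1]
grip_width: 0.0002
```

```bash
python3 - <<'E'
from h import *
s=arm.state();print(s['clock'],s['tcp_pos'],s['joint_pos'].round(2),tool()[1].round(3),s['contact_force'])
c=wcam('w1')
E
```

```text
2.15 [0.53057595 0.01754581 0.30031157] [ 0.31  0.31 -0.52  1.75  0.17  1.13 -0.1 ] [[-0.     0.986  0.166]
 [-0.     0.166 -0.986]
 [-1.    -0.     0.   ]] [-0.55268688 -0.3079568  -0.12751282]
```

View pics/w1.png

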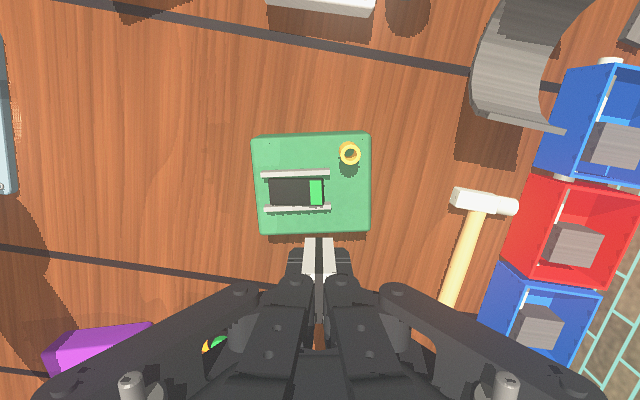

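The wrist view shows the green console in the centre. The stripe is at about (316,192), the rails run roughly level in the picture, and the nozzle is at (349,153).

```bash
python3 - <<'E'
from h import *
c=load('w1');t=load('top0');M=c['M']
b=blobs(c,(45,180,120),(75,255,255),(255,150,345,225));print(b)
p=b[0][1]
print(onz(c,*p,.079,M).round(4))
print('tri',tri(ray(c,*p,M),ray(t,326.24,190.91)))
for z,u in((.06,[(261,175),(330,171),(264,210),(330,207)]),(.055,[(251,138),(370,133),(371,233),(261,234)])):
    print([onz(c,*q,z,M).round(4)[:2] for q in u])
q=onz(c,349,153,.087,M);print('nozzle',q)
s=load('side0');print(blobs(s,(45,120,100),(75,255,255),(305,190,345,215)))
cv2.imwrite('pics/z1.png',cv2.resize(c['color'][120:250,240:390],None,fx=5,fy=4.6,interpolation=cv2.INTER_CUBIC))
E
```

```text
[]Traceback (most recent call last):
  File "<stdin>", line 4, in <module>
IndexError: list index out of range
```

```bash
python3 - <<'E'
from h import *
c=load('w1');t=load('top0');M=c['M']
print(cv2.cvtColor(c['color'],cv2.COLOR_BGR2HSV)[192,300:345:3].tolist(), c['color'][192,316],c['color'][220,300])
cv2.imwrite('pics/z1.png',cv2.resize(c['color'][120:250,240:390],None,fx=5,fy=4.6,interpolation=cv2.INTER_CUBIC))
p=(316,192)
print(onz(c,*p,.079,M).round(4))
print('tri',tri(ray(c,*p,M),ray(t,326.24,190.91)))
for z,u in((.065,[(261,175),(330,171),(264,210),(330,207)]),(.055,[(251,138),(370,133),(371,233),(261,234)])):
    print([onz(c,*q,z,M).round(4)[:2] for q in u])
q=onz(c,349,153,.087,M);print('nozzle',q)
E
```

```text
[[36, 27, 96], [38, 28, 99], [34, 20, 100], [3, 25, 91], [65, 126, 241], [65, 131, 239], [65, 131, 240], [64, 130, 228], [67, 93, 219], [68, 89, 203], [67, 91, 207], [66, 90, 209], [66, 89, 210], [67, 90, 208], [67, 89, 210]] [136 239 116] [152 208 133]
[ 0.5338 -0.0137  0.079 ]
tri (array([ 0.53349512, -0.0126136 ,  0.08231128]), [np.float64(0.00022411418873029021), np.float64(0.00022411418873042956)])
[array([ 0.4645, -0.0075]), array([0.5468, 0.0115]), array([ 0.4735, -0.0518]), array([ 0.5549, -0.034 ])]
[array([0.4457, 0.0336]), array([0.5868, 0.0636]), array([ 0.6158, -0.0638]), array([ 0.4723, -0.0896])]
nozzle [0.56268291 0.03987534 0.087     ]
```

View pics/z1.png

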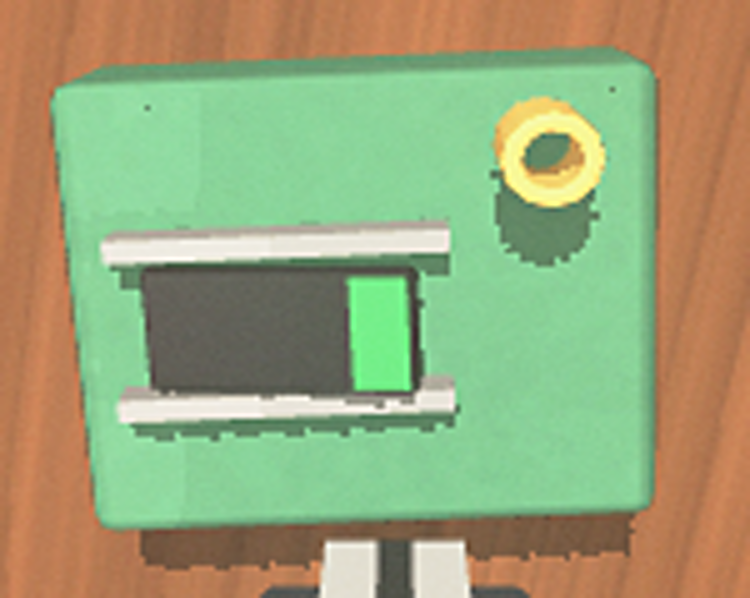

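```bash
python3 - <<'E'
from h import *
print(to((.537,-.012,.095),12.5))
E
```

```text
(array([205.9,   1.1,  29.5]), array([-2.98,  0.05, -0.04]))
```

Request:
{"name": "drive_tool", "arguments": {
  "targets": [
    [20,1,15,-3,0,0,0],
    [55,1,30,-3,0,0,0],
    [95,1,30,-3,0,0,0],
    [130,1,30,-3,0,0,0],
    [165,1,30,-3,0,0,0],
    [190,1,30,-3,0,0,0],
    [206,1,30,-3,0,0,0],
    [206,1,30,-3,0,0,0],
    [206,1,30,-3,0,0,0]
  ]
}}

```text
clock: 2.95
tcp_pos: [0.537, -0.0124, 0.0949]
tcp_rot: [0.219, 1.57, -1.133]
contact_force: [0.6, 0.3, -0.1]
grip_width: -0.0001
```

```bash
python3 - <<'E'
from h import *
s=arm.state();print(s['clock'],s['tcp_pos'],s['joint_pos'].round(2),s['contact_force'])
c=wcam('w2'); p=c['color'].copy()
M=np.linalg.inv(c['M'])
print(to((.537,-.012,.095),12.5))
E
```

```text
2.95 [ 0.53697341 -0.01241728  0.09492377] [ 0.27  0.58 -0.42  1.92  0.35  0.72 -0.14] [ 0.59412654  0.28016364 -0.09345442]
(array([ 0.8, -0.7, -0.3]), array([ 0.06,  0.06, -0.12]))
```

View pics/w2.png

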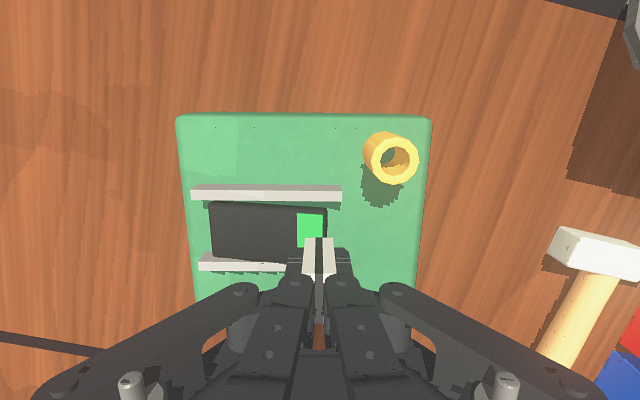

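The fingertips are over the stripe (about (312,230)), between the rails and clear of the nozzle. I'll press in small steps.

Request:
{"name": "drive_tool", "arguments": {
  "targets": [
    [6,0,0,0,0,0,0],
    [10,0,0,0,0,0,0],
    [14,0,0,0,0,0,0],
    [18,0,0,0,0,0,0],
    [21,0,0,0,0,0,0],
    [23,0,0,0,0,0,0],
    [23,0,0,0,0,0,0]
  ]
}}

```text
clock: 3.58
tcp_pos: [0.5373, -0.0111, 0.0713]
tcp_rot: [1.56, 1.57, 0.21]
contact_force: [2.0, 0.7, 2.3]
grip_width: -0.0003
```

Request:
{"name": "drive_tool", "arguments": {
  "targets": [
    [1,0,0,0,0,0,0],
    [2,0,0,0,0,0,0],
    [3,0,0,0,0,0,0],
    [3,0,0,0,0,0,0],
    [3,0,0,0,0,0,0]
  ]
}}

```text
clock: 4.0
tcp_pos: [0.5373, -0.0111, 0.069]
tcp_rot: [1.262, 1.57, -0.088]
contact_force: [2.0, -1.0, 8.6]
grip_width: 0.0003
```

Request:
{"name": "drive_tool", "arguments": {
  "targets": [
    [1,0,0,0,0,0,0],
    [2,0,0,0,0,0,0],
    [3,0,0,0,0,0,0],
    [3,0,0,0,0,0,0],
    [3,0,0,0,0,0,0]
  ]
}}

```text
clock: 4.42
tcp_pos: [0.5375, -0.0111, 0.0684]
tcp_rot: [0.613, 1.569, -0.737]
contact_force: [-7.1, -2.1, 35.5]
grip_width: -0.0001
```

The force jumped to 35 N at z = 0.068, so the rocker is at its stop. I'll lift and check.

Request:
{"name": "drive_tool", "arguments": {
  "targets": [
    [-20,0,0,0,0,0,0],
    [-60,0,0,0,0,0,0],
    [-100,0,0,0,0,0,0],
    [-140,0,-15,0,0,0,0],
    [-180,0,-30,0,0,0,0],
    [-220,0,-30,0,0,0,0],
    [-230,0,-30,0,0,0,0],
    [-230,0,-30,0,0,0,0]
  ]
}}

```text
clock: 5.08
tcp_pos: [0.5311, 0.0183, 0.2983]
tcp_rot: [1.224, 1.566, -0.126]
contact_force: [0.6, -0.3, -0.5]
grip_width: -0.0002
```

```bash
python3 - <<'E'
from h import *
s=arm.state();print(s['clock'],s['tcp_pos'],s['joint_pos'].round(2),s['contact_force'])
c=wcam('w3')
x=cv2.resize(load('w1')['color'][120:250,240:390],None,fx=2.6,fy=2.6,interpolation=cv2.INTER_CUBIC)
y=cv2.resize(c['color'][120:250,240:390],None,fx=2.6,fy=2.6,interpolation=cv2.INTER_CUBIC)
cv2.imwrite('pics/z3.png',np.hstack([x,y]))
print(to((.49,.25,.28),0))
E
```

```text
5.0833 [0.53105047 0.01833569 0.29831455] [ 0.31  0.31 -0.53  1.75  0.17  1.12 -0.05] [ 0.55076557 -0.27757142 -0.48920609]
(array([  15.6,   12. , -235.3]), array([12.64,  0.05, -0.03]))
```

View pics/z3.png

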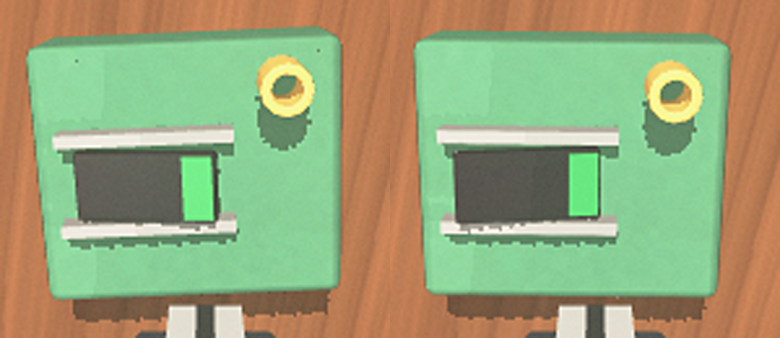

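Compared with the earlier picture, the rocker's ON end is down. Next is the valve panel.

```bash
python3 - <<'E'
from h import *
print(to((.475,.325,.25)))
E
```

```text
[  45.5   13.8 -311.8]
```

Request:
{"name": "drive_tool", "arguments": {
  "targets": [
    [0,1,-35,0,0,0,0],
    [0,3,-70,0,0,0,0],
    [0,4,-105,0,0,0,0],
    [0,6,-140,0,0,0,0],
    [10,8,-175,0,0,0,0],
    [20,10,-210,0,0,0,0],
    [30,12,-245,0,0,0,0],
    [40,14,-280,0,0,0,0],
    [45,14,-312,0,0,0,0],
    [45,14,-312,0,0,0,0]
  ]
}}

```text
clock: 5.97
tcp_pos: [0.4697, 0.3313, 0.2466]
tcp_rot: [-1.941, 1.563, 3.002]
contact_force: [-1.0, 0.5, 0.0]
grip_width: -0.0
```

Request:
{"name": "drive_tool", "arguments": {
  "targets": [
    [0,0,0,0,0,0,0],
    [0,0,0,0,0,0,0],
    [0,0,0,0,0,0,0]
  ]
}}

```text
clock: 6.22
tcp_pos: [0.4756, 0.3233, 0.2491]
tcp_rot: [-0.782, 1.568, -2.134]
contact_force: [0.5, -0.6, 0.5]
grip_width: -0.0003
```

```bash
python3 - <<'E'
from h import *
s=arm.state();print(s['clock'],s['tcp_pos'],s['joint_pos'].round(2),s['contact_force'])
c=wcam('w4');M=c['M'];t=load('top0')
for n,lo,hi,z in(('blue',(100,130,80),(125,255,255),.067),('yel',(22,110,120),(35,255,255),.067)):
  for a,p in blobs(c,lo,hi,(150,50,500,300),150): print(n,a,p,onz(c,*p,z,M).round(4))
E
```

```text
6.2167 [0.47564095 0.32327553 0.24908953] [-0.21  0.46 -0.62  1.69  0.3   1.08 -0.71] [ 0.50804927 -0.57572998  0.51546892]
blue 611 [307.19 195.84] [0.4699 0.2965 0.067 ]
yel 261 [294.07 243.35] [0.4671 0.2389 0.067 ]
```

View pics/w4.png

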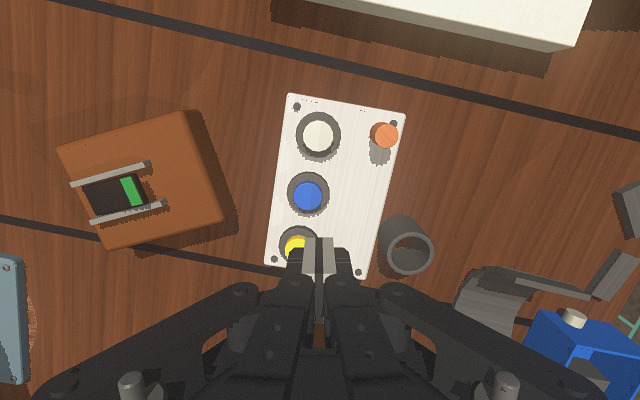

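The wrist view shows blue at (307,196), white at (318,135) and yellow at (296,243), with the tip pot at (385,135). Blue's position agrees with the top view.

```bash
python3 - <<'E'
from h import *
print(to((.470,.2955,.085),12.5))
E
```

```text
(array([164.6, -11.7,  25.8]), array([0.01, 0.08, 0.06]))
```

Request:
{"name": "drive_tool", "arguments": {
  "targets": [
    [20,-6,13,0,0,0,0],
    [50,-12,26,0,0,0,0],
    [85,-12,26,0,0,0,0],
    [120,-12,26,0,0,0,0],
    [150,-12,26,0,0,0,0],
    [164,-12,26,0,0,0,0],
    [164,-12,26,0,0,0,0],
    [164,-12,26,0,0,0,0]
  ]
}}

```text
clock: 6.93
tcp_pos: [0.4695, 0.2964, 0.0861]
tcp_rot: [-0.955, 1.57, -2.306]
contact_force: [0.2, 0.7, -0.1]
grip_width: 0.0
```

```bash
python3 - <<'E'
from h import *
c=wcam('w5');print(to((.470,.2955,.085),12.5))
E
```

```text
(array([ 2.2, -0.5,  1.6]), array([ 0.09, -0.01, -0.06]))
```

View pics/w5.png

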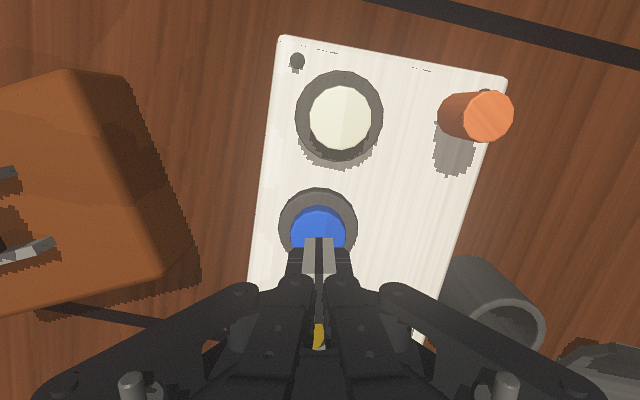

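The tips are centred over blue (about (318,235)). Pressing.

Request:
{"name": "drive_tool", "arguments": {
  "targets": [
    [8,0,0,0,0,0,0],
    [14,0,0,0,0,0,0],
    [18,0,0,0,0,0,0],
    [21,0,0,0,0,0,0],
    [24,0,0,0,0,0,0],
    [26,0,0,0,0,0,0],
    [27,0,0,0,0,0,0],
    [27,0,0,0,0,0,0],
    [27,0,0,0,0,0,0]
  ]
}}

```text
clock: 7.73
tcp_pos: [0.4692, 0.2977, 0.0592]
tcp_rot: [-2.984, 1.57, 1.95]
contact_force: [-0.1, 0.6, 0.3]
grip_width: 0.0001
```

Request:
{"name": "drive_tool", "arguments": {
  "targets": [
    [1,0,0,0,0,0,0],
    [2,0,0,0,0,0,0],
    [2,0,0,0,0,0,0],
    [2,0,0,0,0,0,0]
  ]
}}

```text
clock: 8.07
tcp_pos: [0.4693, 0.2978, 0.0588]
tcp_rot: [0.828, 1.57, -0.522]
contact_force: [-4.7, -4.1, 17.1]
grip_width: 0.0001
```

The button bottoms out at z = 0.0588 with 17 N. I'll lift and look.

Request:
{"name": "drive_tool", "arguments": {
  "targets": [
    [-20,0,0,0,0,0,0],
    [-60,0,0,0,0,0,0],
    [-100,0,0,0,0,0,0],
    [-140,6,-13,0,0,0,0],
    [-180,12,-26,0,0,0,0],
    [-210,12,-26,0,0,0,0],
    [-230,12,-26,0,0,0,0],
    [-230,12,-26,0,0,0,0]
  ]
}}

```text
clock: 8.73
tcp_pos: [0.4769, 0.3279, 0.2923]
tcp_rot: [1.99, 1.562, 0.64]
contact_force: [-0.0, 0.7, 0.7]
grip_width: -0.0002
```

```bash
python3 - <<'E'
from h import *
s=arm.state();print(s['clock'],s['tcp_pos'],s['joint_pos'].round(2))
c=wcam('w6'); cv2.imwrite('pics/z6.png',cv2.resize(c['color'][100:300,220:450],None,fx=3,fy=3,interpolation=cv2.INTER_CUBIC))
print(to((.435,-.24,.28)))
E
```

```text
8.7333 [0.47693071 0.32786443 0.29228571] [-0.2   0.42 -0.64  1.64  0.27  1.16 -0.68]
[   7.9 -164.5  543.8]
```

View pics/z6.png

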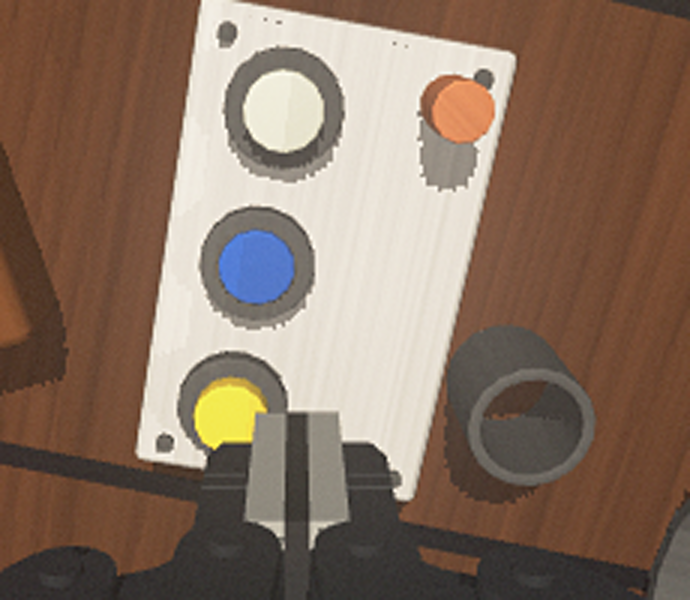

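Blue is flush-low in its collar, with white, yellow and the tip pot undisturbed. On to the remote.

Request:
{"name": "drive_tool", "arguments": {
  "targets": [
    [0,-8,35,0,0,0,0],
    [0,-16,70,0,0,0,0],
    [0,-24,105,0,0,0,0],
    [0,-32,140,0,0,0,0],
    [0,-40,175,0,0,0,0],
    [0,-48,210,0,0,0,0],
    [0,-56,245,0,0,0,0],
    [0,-64,280,0,0,0,0],
    [0,-72,315,0,0,0,0],
    [0,-80,350,0,0,0,0]
  ]
}}

```text
clock: 9.62
tcp_pos: [0.4726, -0.0355, 0.2859]
tcp_rot: [-1.803, 1.568, 3.13]
contact_force: [0.9, -0.0, -0.1]
grip_width: 0.0
```

```bash
python3 - <<'E'
from h import *
s=arm.state();print(s['clock'],s['tcp_pos'],s['joint_pos'].round(2))
print(to((.44,-.24,.25),-12))
E
```

```text
9.6167 [ 0.47259395 -0.03549357  0.28586515] [ 0.43  0.21 -0.51  1.9   0.12  1.06  0.09]
(array([ 35.9, -76.5, 192.4]), array([24.65, -0.  ,  0.14]))
```

Request:
{"name": "drive_tool", "arguments": {
  "targets": [
    [0,-13,32,6,0,0,0],
    [0,-26,64,12,0,0,0],
    [10,-39,96,18,0,0,0],
    [20,-52,128,24,0,0,0],
    [30,-65,160,25,0,0,0],
    [36,-76,192,25,0,0,0],
    [36,-76,192,25,0,0,0],
    [36,-76,192,25,0,0,0],
    [36,-76,192,25,0,0,0]
  ]
}}

```text
clock: 10.37
tcp_pos: [0.4414, -0.2365, 0.2502]
tcp_rot: [-2.11, 1.569, 2.387]
contact_force: [0.0, 1.4, 0.3]
grip_width: 0.0002
```

```bash
python3 - <<'E'
from h import *
s=arm.state();print(s['clock'],s['tcp_pos'],s['joint_pos'].round(2),s['contact_force'])
c=wcam('w7');M=c['M']
for n,lo,hi,z in(('green',(50,130,60),(80,255,255),.06),('red',(0,170,80),(6,255,255),.06)):
  for a,p in blobs(c,lo,hi,(200,50,450,300),150): print(n,a,p,onz(c,*p,z,M).round(4))
E
```

```text
10.3667 [ 0.44141053 -0.23652587  0.25024263] [ 0.66  0.28 -0.31  1.89  0.1   0.99  0.09] [0.03665355 1.43522346 0.27257191]
red 537 [401.8  208.11] [ 0.5242 -0.2958  0.06  ]
```

View pics/w7.png

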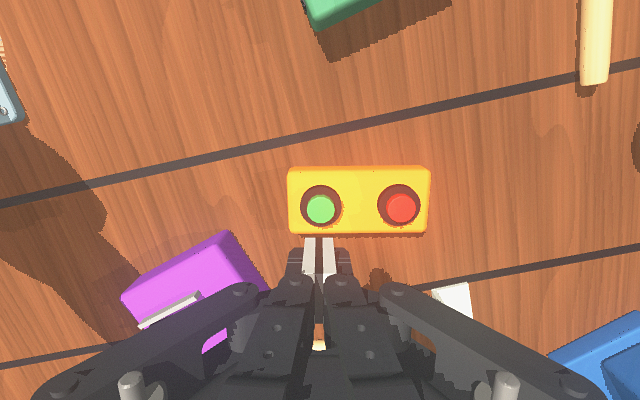

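Green is at (320,208) and red at (402,208) on the remote.

```bash
python3 - <<'E'
from h import *
c=load('w7');M=c['M']
for a,p in blobs(c,(45,90,60),(80,255,255),(290,180,350,235),50): print(a,p,onz(c,*p,.06,M).round(4)); 
P=onz(c,320.3,208.5,.06,M);print(P)
print(to((.4355,-.277,.08),-12))
E
```

```text
569 [320.17 209.5 ] [ 0.4354 -0.2782  0.06  ]
[ 0.43574696 -0.27709118  0.06      ]
(array([170.6,   2.7,  41.6]), array([-0.24, -0.05,  0.06]))
```

Request:
{"name": "drive_tool", "arguments": {
  "targets": [
    [20,1,21,0,0,0,0],
    [50,2,42,0,0,0,0],
    [85,2,42,0,0,0,0],
    [120,2,42,0,0,0,0],
    [150,2,42,0,0,0,0],
    [168,2,42,0,0,0,0],
    [168,2,42,0,0,0,0],
    [168,2,42,0,0,0,0]
  ]
}}

```text
clock: 11.08
tcp_pos: [0.4351, -0.2774, 0.0831]
tcp_rot: [-2.293, 1.569, 2.206]
contact_force: [0.7, 0.7, 0.1]
grip_width: 0.0001
```

```bash
python3 - <<'E'
from h import *
c=wcam('w8');print(to((.4355,-.277,.08),-12),arm.state()['contact_force'])
E
```

```text
(array([ 4.2, -0.6, -1.1]), array([-0.24, -0.01, -0.06])) [-0.09775619  0.19579654  1.10173679]
```

View pics/w8.png

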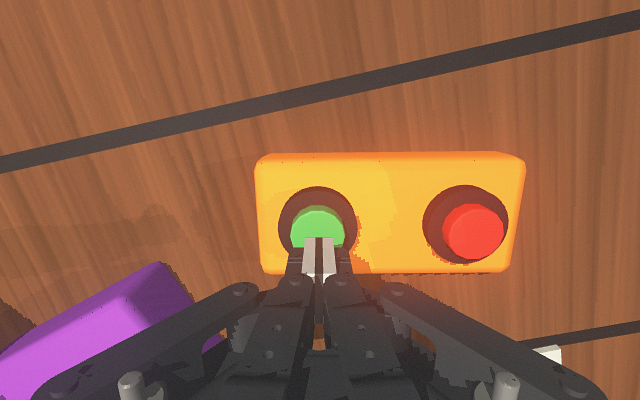

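The tips are aligned with green. Pressing.

Request:
{"name": "drive_tool", "arguments": {
  "targets": [
    [10,0,-1,0,0,0,0],
    [18,0,-1,0,0,0,0],
    [22,0,-1,0,0,0,0],
    [25,0,-1,0,0,0,0],
    [28,0,-1,0,0,0,0],
    [30,0,-1,0,0,0,0],
    [31,0,-1,0,0,0,0],
    [31,0,-1,0,0,0,0],
    [31,0,-1,0,0,0,0]
  ]
}}

```text
clock: 11.88
tcp_pos: [0.4351, -0.2779, 0.0524]
tcp_rot: [-2.316, 1.571, 2.181]
contact_force: [-0.8, 3.2, 4.1]
grip_width: -0.0001
```

Request:
{"name": "drive_tool", "arguments": {
  "targets": [
    [1,0,0,0,0,0,0],
    [2,0,0,0,0,0,0],
    [2,0,0,0,0,0,0],
    [2,0,0,0,0,0,0]
  ]
}}

```text
clock: 12.22
tcp_pos: [0.4352, -0.2779, 0.0518]
tcp_rot: [-0.294, 1.57, -2.08]
contact_force: [-6.8, 3.7, 22.0]
grip_width: 0.0005
```

The button bottomed out at z = 0.0518 with 22 N. I'll lift clear.

Request:
{"name": "drive_tool", "arguments": {
  "targets": [
    [-10,0,0,0,0,0,0],
    [-30,0,0,0,0,0,0],
    [-70,0,0,0,0,0,0],
    [-110,0,0,0,0,0,0],
    [-150,0,-20,0,0,0,0],
    [-190,0,-40,0,0,0,0],
    [-200,0,-41,0,0,0,0],
    [-200,0,-41,0,0,0,0],
    [-200,0,-41,0,0,0,0],
    [-200,0,-41,0,0,0,0]
  ]
}}

```text
clock: 13.05
tcp_pos: [0.443, -0.2384, 0.2492]
tcp_rot: [-1.522, 1.569, 2.974]
contact_force: [0.1, -0.2, -0.5]
grip_width: -0.0001
```

```bash
python3 - <<'E'
from h import *
s=arm.state();print(s['clock'],s['tcp_pos'],s['contact_force'])
c=wcam('w9');M=c['M']
for a,p in blobs(c,(45,90,60),(80,255,255),(290,180,350,235),50): print(a,p,onz(c,*p,.06,M).round(4))
for a,p in blobs(c,(0,170,80),(6,255,255),(350,150,450,260),50): print(a,p,onz(c,*p,.06,M).round(4))
snap('top','top9');sd=snap('side','side9')
z0,z1=load('side0')['color'],sd['color']
w=cv2.resize(c['color'][140:260,260:460],(600,360))
b=[cv2.resize(x[180:340,250:350],(190,304)) for x in(z0,z1)]
r=[cv2.resize(x[135:185,320:390],(190*1,136)) for x in(z0,z1)]
cv2.imwrite('pics/z9.png',np.vstack([w,np.hstack([b[0],b[1],np.zeros((304,220,3),np.uint8)])])[:600])
E
```

```text
13.05 [ 0.44295122 -0.2383699   0.24919696] [ 0.14440339 -0.24850732 -0.47423964]
575 [318.45 208.31] [ 0.4354 -0.2782  0.06  ]
540 [400.57 206.69] [ 0.5244 -0.2957  0.06  ]
```

View pics/z9.png

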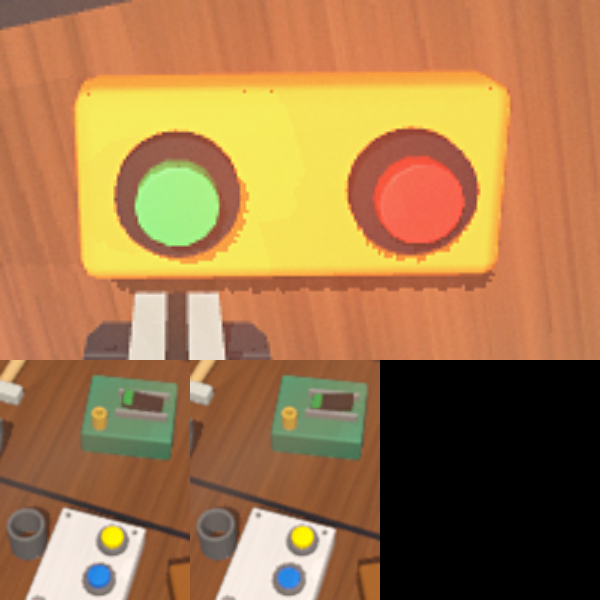

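View pics/side9.png

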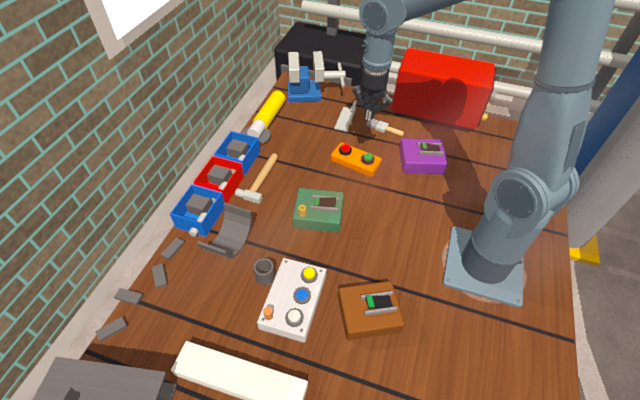

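The green button is back up, the remote is in the same place to within 1 mm, and the rocker and blue button are down in the side view. The arm is clear at z = 0.25, so I'll hand in.

```bash
python3 -c "
from cell import arm
print(arm.sign_off())"
```

```text
the job is handed in; nothing more can be done
None
```

I pressed all three controls in the required order with the closed fingertips and handed the job in after about 13 s of robot time. The hand-in gives no verdict.

| Control | Tip height at stop | Force at stop |
|---|---|---|
| Rocker, ON end | 68 mm | 35 N |
| Blue valve button | 59 mm | 17 N |
| Green start button | 52 mm | 22 N |

- **Final pictures:** the rocker's ON end is down, blue sits low in its collar and green is back up. Yellow, white and red look unpressed.
- **Loose things:** the remote's green and red buttons came out within 1 mm of their earlier positions, so the remote did not shift. I judged the other loose things by eye, and they look unmoved.
- **Arm:** it stands clear at a height of 0.25 m, with forces near zero.
- **Disagreement:** before the first move, the side camera put the blue, yellow and red buttons about 5 to 10 mm from where the top camera put them. The wrist camera agreed with the top camera on the targets to about 2 mm, so I used those two.
- **Not measured:** the joint values themselves could not be read. I inferred that each control was fully pressed from the stop heights, the forces and the pictures.

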